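Locate a circuit board carrier on the test fixture

ROBOT

A 6-joint arm with a two-finger parallel gripper is mounted at the origin on the work surface. World frame = base frame: x ahead of the robot, y to its left, z up, the work surface at z = 0. Lengths are in m, angles in rad, forces in N, time in s.
With the tool pointing down it reaches from about 0.375 to 0.975 m from the base axis. Payload 3.8 kg.
Tool frame: the origin (TCP) lies on the centre line of the jaws, within the pads' length; the fingertips stand 14 mm ahead of it and the grasp point (between the pads) lies 5 mm behind it; z points along the fingers, y is the line along which they close (so a half turn about z gives the same grasp; the last joint's range is limited). The gripper opens to 85 mm and grips with 20 to 120 N. Pads are 22 mm wide; open, the fingers measure 114 mm over their backs; the gripper's body (76 mm by 85 mm) begins 54 mm behind the grasp point. The pads swing forward as they close: fully open they stand 13 mm farther back than shut.
Start: joints at [-1.169, 0.264, 1.604, -0, 1.274, -0.037], TCP at [0.287, -0.611, 0.245] pointing down, gripper open.
Joint ranges: [-2.63, 2.63], [-0.94, 2.18], [0.31, 2.57], [-1.31, 4.45], [0, 2.66], [-2.55, 2.55]. Speed limits (rad/s): [2.57, 2.57, 3.14, 3.14, 3.14, 3.14].

INTERFACE

Orientations are given as a rotation vector (axis times angle).
In Python, from workcell import bot, eyes, spot_in gives the robot as it stands.
- The arm moves only by the tool carry_out, never from a script. Its argument "series" is text: rows parted by semicolons, each of 4 numbers parted by spaces: the shift along the world's x, y, z in m, then the turn about the world's z in degrees. In form: tx ty tz roll; .... A call has 1 to 20 rows; each row shifts and turns the commanded pose from where the row before left it; what a row does not reach is not made up. A row lasts 1/8 s, in which the tool goes at most 62.5 mm and 10.7 degrees, less where a joint would pass 70% of its speed; a pose out of reach is approached as far as the arm can. A call is refused whole if a number of a shift passes 0.0625 or a number of a turn 10.7, either way. A call with a gripper value outside its range is refused whole. "jaw" is the gripper command: -1 is shut, 1 is fully open, values between are in proportion, set as the call begins (left out, the last holds). The fingers move at their own pace and stop on an object; "grip_force" is the grip in N (left out, the last holds). Time passes only in rows, so rows that do not move let the fingers close. It gives the time, the measured TCP pose, the force, the opening and the grip force at its end, in the units of the state.
- bot.read_state(): the state, without advancing time (a new reading comes with each control period).
- eyes.read_camera(name): name is "side" or "top" or "wrist"; returns (picture, depth): 400x640x3 uint8, blue, green, red; 400x640 float32, m along the optical axis (not along the pixel's ray), 0 where there is no reading.
- eyes.get_calibration(name): a dict with "K" (3x3 intrinsics, pixels), "distortion" ([k1, k2, p1, p2, k3] as OpenCV has them; the pictures are not rectified), "position" and "rotation" of the camera in the world; the wrist camera has in their place "T_tool_cam" (4x4, takes a point from camera to tool coordinates, whose origin is the TCP and whose axes are the flange's). Camera axes: x right, y down, z forward; pixel columns grow to the right and rows downward; lengths in m; the calibration is good to about 2 mm. A picture is of the moment at which its call begins: read the wrist's pose just before it. get_calibration takes no time and is no camera call.
- bot.finish_job(): hands the job in; it is judged then, once.
Trained networks look in the newest picture that a camera, given by its name, has taken for a name from the list of things; names that differ only in an ending like _2 or _b are one class to them, and where a whole thing is asked for, a point or a joint stands for the part that bears it (a point fixed in the world has none). Each returns a list of dicts, best first, with "score" (0 to 1); they miss things now and then, are a little off and sometimes report something else, mostly with a low value. They report only what shows in the picture. A call takes as long as a camera call. They do not tell look-alikes from the thing itself.
- spot_in(camera, target): "rect" ([centre column, centre row, width, height] in pixels, round what is visible of it).
The state is a dict: "time": time; "q": joint angles; "joint_vel": joint speeds; "joint_torque": joint torques, N m; "tool_pos": TCP position; "tcp_rot": TCP orientation; "wrist_force": force on the tool from outside, world axes, zero at the start; "torque": the same for the moment, N m; "width": opening from 0.0 (shut) to 1.0 (fully open); "grip_force": force on a finger pad.
Only numpy, scipy, OpenCV 4.12 (cv2) and the standard library are available. Lean on these libraries where they do the work, as an engineer would, in place of code of your own. Each camera call takes 0.05 s, during which the arm holds its last target. There are 200 camera calls.

TASK

Lift the circuit board on its aluminium carrier off the bench by its black heat sink and lay it flat on the grey test fixture, clear of the blue end stop. Push its long edge (the one without the terminal strip) against the two steel dowels until you feel both of them bear, holding the press for a moment, then slide it along the dowels and press it likewise against the blue end stop. Press gently, never ram it, leave it lying flat and touching all three, and do not disturb the meter, the can or the screwdriver.

Things in the scene. Friction and masses are not known exactly. Their poses are not given: they have to be found in the camera images.
- fixture: fixed grey base plate, 190 mm along its x, 290 mm along its y; flat top 12 mm over the bench. Origin at the centre of its underside, z up; turned by up to 15 degrees. Two dowels stand at its +x side (away from the robot), the end stop at its +y or -y end; a black blanking plate 60 x 20 x 2 mm lies at the other end (125 mm from the middle)
- dowel_a: fixed upright steel dowel, 12 mm in diameter, 26 mm tall above the fixture's top; origin at the centre of its foot, at 76 mm in x and 35 mm in y of the fixture; it locates with its side facing fixture -x, 70 mm from the fixture's centre. Rigid: over 40 N between carrier and dowel is ramming; a steady 8 to 20 N at mid-edge turns the carrier square
- dowel_b: the second dowel, the same as dowel_a, at 76 mm in x and -35 mm in y of the fixture
- stop: fixed rigid blue block, the end stop: 60 mm along x, 20 mm along y, 26 mm tall, on the fixture's top at 15 mm in x and +125 or -125 mm in y of the fixture (read which); axes parallel to the fixture's, origin at the centre of its underside. Its inner face, 10 mm from its centre, locates the carrier's short end. Over 40 N on it is ramming
- carrier: the board on its carrier, loose, 0.3 to 0.55 kg: plate 110 mm along its x, 160 mm along its y, 10 mm thick, with low components. Origin at the centre of its underside. Its +x long edge is the locating edge; a light green terminal strip runs 5 mm inside the -x edge, its top 20 mm above the underside. Sliding on the fixture takes about 1 to 6 N. It starts on the bench, turned by up to 30 degrees
- carrier_center (a point): centre of the carrier plate, half-way up its thickness (5 mm above its underside); axes as the carrier
- carrier_grip (a point): grip point on the black heat sink at the carrier's centre, 42 mm above the carrier's underside; the heat sink is 26 mm wide along carrier x, 56 mm long along y, from 10 to 56 mm above the underside. Elsewhere on the board only two blue capacitors (60 mm to either side in y) reach 26 mm above the underside; all else is at most 21 mm
- edge_left (a point): point on the locating (+x) edge of the carrier, 60 mm to +y of its middle, half-way up the plate
- edge_right (a point): point on the locating (+x) edge of the carrier, 60 mm to -y of its middle, half-way up the plate
- meter: yellow multimeter lying on the bench beyond the carrier, 85 x 170 x 32 mm, origin under its centre; a bystander
- can: upright blue spray can, 52 mm in diameter, 150 mm tall, origin under its centre; a bystander
- screwdriver: screwdriver, 180 mm long along its x, lying on the bench beyond the fixture; a bystander
Mind the look-alikes: they are no part of the job. What is shaped like the carrier but orange is not meant.

How it is judged:
By the outcome, as a careful person would: the job done as asked, in the order asked, and still so for the second after the job is handed in, with the robot touching nothing.
It also fails if it takes over 72 s, if anything falls off the work surface, if the arm or the gripper's body presses on something with over 40 N, if the wrist force passes 120 N, or if a joint passes its speed limit or range.

## Working session

There is one attempt and no reset: what is moved stays moved. The work goes in short steps, Python scripts to look and compute and a tool call to move; the robot and the scene stay as the last step left them, time stands still between calls to the robot, and variables do not carry over. Pictures are saved under pics/ and viewed, at most 10 in all, crops included, and the job is handed in when it is done.

Besides the shell and the picture viewer there is one more tool, called after "Emit:" by a JSON object that holds its "method" and its "body", one argument or row to a line. carry_out: Moves the arm, as the interface text tells. Its arguments: {"type":"object","properties":{"series":{"type":"string"},"jaw":{"type":"number"},"grip_force":{"type":"number"}},"required":["series"]}

```bash
mkdir -p pics; ls; python3 - <<'E'
from workcell import bot, eyes, spot_in
import cv2, numpy as np
for c in ("top","side"):
    p,d=eyes.read_camera(c); cv2.imwrite(f"pics/{c}0.png",p); np.save(f"pics/{c}0.npy",d)
    k=eyes.get_calibration(c); print(c,np.round(k["K"],1).tolist(),k["distortion"],k["position"],np.round(k["rotation"],3).tolist())
    if c=="top":
        for n in ("carrier","fixture","stop","dowel_a","meter","can","screwdriver","carrier_grip"):
            print(n,[(np.round(r["rect"]).tolist(),round(r["score"],2)) for r in spot_in(c,n)])
print(bot.read_state())
E
```

```text
pics
top [[512.2, 0.0, 309.8], [0.0, 512.2, 202.9], [0.0, 0.0, 1.0]] [-0.16365023  0.          0.          0.          0.        ] [ 0.38020265 -0.04226378  1.16742923] [-2.148, 2.108, -0.132]
carrier [([422.0, 215.0, 77.0, 53.0], 0.76), ([449.0, 302.0, 76.0, 67.0], 0.57)]
fixture [([220.0, 227.0, 130.0, 92.0], 0.81)]
stop [([274.0, 220.0, 13.0, 25.0], 0.65)]
dowel_a []
meter []
can [([286.0, 107.0, 27.0, 44.0], 0.66)]
screwdriver [([216.0, 124.0, 17.0, 71.0], 0.62)]
carrier_grip [([422.0, 211.0, 74.0, 58.0], 0.72), ([447.0, 304.0, 86.0, 72.0], 0.69)]
side [[366.6, 0.0, 317.2], [0.0, 366.6, 197.7], [0.0, 0.0, 1.0]] [-0.02961829  0.          0.          0.          0.        ] [0.48302751 0.54018867 0.63677863] [-0.173, 2.877, -1.131]
{'time': 0.5, 'q': array([-1.16890206e+00,  2.63913823e-01,  1.60403702e+00, -3.83823285e-06,
        1.27368276e+00, -3.68687218e-02]), 'joint_vel': array([-0.00012455, -0.00239689,  0.00057655, -0.00098313, -0.00122786,
       -0.0008709 ]), 'joint_torque': array([ 8.88162913e-05, -5.14405560e+01, -3.67236042e+01, -4.60801266e-05,
        2.58694672e-03,  2.06072173e-06]), 'tool_pos': array([ 0.28676276, -0.61103832,  0.24525037]), 'tcp_rot': array([-3.06625667e+00, -6.83685301e-01,  1.73432278e-05]), 'wrist_force': array([-0.31592091,  0.45597042, -0.41131645]), 'torque': array([-0.05690149,  0.02314002, -0.03798783]), 'grip_force': 0.0, 'width': 0.9998860717123499}
```

View pics/top0.png

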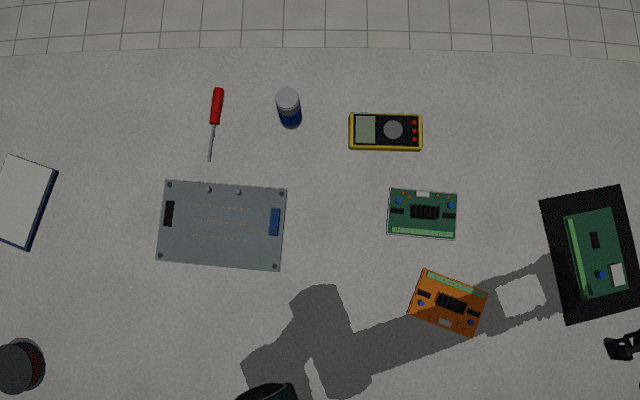

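View pics/side0.png

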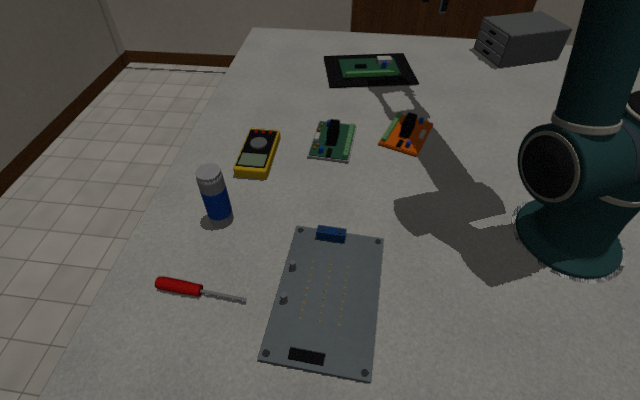

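The top picture shows three boards that could be taken for the carrier:
- The green board with a black heat sink at (422,214).
- The orange look-alike at (447,303).
- A green board without a heat sink, on a black mat, at (595,252).

I choose (422,214). Its terminal strip is on the near side (-x). The fixture is at (220,227), with the blue stop at its -y end (274,221) and the dowels at (209,189) and (238,192).

```bash
cat > h.py <<'E'
import cv2, numpy as np
from workcell import bot, eyes, spot_in
from scipy.spatial.transform import Rotation as R
def cam(name, st=None):
    k=eyes.get_calibration(name); K=np.array(k["K"]); D=np.array(k["distortion"])
    if name=="wrist":
        T=np.eye(4); T[:3,:3]=R.from_rotvec(st["tcp_rot"]).as_matrix(); T[:3,3]=st["tool_pos"]
        T=T@np.array(k["T_tool_cam"]); return K,D,T[:3,:3],T[:3,3]
    r=np.array(k["rotation"]); Rm=R.from_rotvec(r).as_matrix() if r.size==3 else r
    return K,D,Rm,np.array(k["position"])
def plane(C,uv,z):
    K,D,Rm,p=C; n=cv2.undistortPoints(np.float64(uv).reshape(-1,1,2),K,D)[:,0]
    d=np.c_[n,np.ones(len(n))]@Rm.T
    return (p+d*((z-p[2])/d[:,2])[:,None])[:,:2]
def pix(C,P):
    K,D,Rm,p=C; rv=cv2.Rodrigues(Rm.T)[0]
    return cv2.projectPoints(np.float64(P).reshape(-1,1,3),rv,-Rm.T@p,K,D)[0][:,0]
def rect(C,mask,z):
    """minAreaRect of the biggest blob on plane z: centre, long-side yaw (deg), sizes (long, short) mm"""
    n,l,s,_=cv2.connectedComponentsWithStats(mask.astype(np.uint8)); i=1+np.argmax(s[1:,4])
    v,u=np.nonzero(l==i); P=plane(C,np.c_[u,v],z)
    c,(w,h),a=cv2.minAreaRect((P*1000).astype(np.float32))
    if w<h: w,h,a=h,w,a+90
    return np.round(c,1),round((a+90)%180-90,2),round(w,1),round(h,1)
E
python3 - <<'E'
from h import *
p=cv2.imread("pics/top0.png"); d=np.load("pics/top0.npy"); C=cam("top"); b,g,r=[p[...,i].astype(int) for i in range(3)]
H=cv2.cvtColor(p,cv2.COLOR_BGR2HSV).astype(int)
def box(m,u0,v0,u1,v1):
    o=np.zeros_like(m); o[v0:v1,u0:u1]=m[v0:v1,u0:u1]; return o
print("px", p[260,200],p[300,150],p[205,392],p[214,415])
print("center proj bench",plane(C,[[422,214],[220,227]],0.01))
fx=box((b-r>8),145,165,300,285); print("fixture",rect(C,fx,.012),fx.sum())
st=box((b-r>45),260,200,290,245); print("stop",rect(C,st,.038))
bk=box(p.max(2)<45,155,190,180,240); print("blank",rect(C,bk,.014))
gr=box((g-r>12),375,175,470,250); print("carrier green",rect(C,gr,.010))
hs=box(p.max(2)<45,405,198,442,228); print("heatsink",rect(C,hs,.056))
can=box(b-r>30,270,80,310,135)
m=box(H[...,1]>140,340,100,430,160); print("meter",rect(C,m,.032))
print("dowels",plane(C,[[209,189],[238,192]],.038))
cv2.imwrite("pics/crop1.png",cv2.resize(p[170:350,370:500],None,fx=4,fy=3.3,interpolation=cv2.INTER_CUBIC)[:600])
E
```

```text
px [88 87 80] [119 123 126] [52 68 39] [21 15 14]
center proj bench [[ 0.53692038 -0.26300405]
 [ 0.49885436  0.19882625]]
fixture (array([500. , 180.3]), 51.33, 157.7, 100.7) 3606
stop (array([511.8,  71.6]), -3.86, 59.4, 19.4)
blank (array([527.9, 321.3]), -4.16, 58.9, 20.0)
carrier green (array([ 539.1, -263.9]), 85.69, 153.9, 103.9)
heatsink (array([ 536.6, -259.4]), 84.59, 65.7, 32.4)
meter (array([ 724.2, -176.5]), 89.36, 167.3, 87.8)
dowels [[0.58202063 0.22247852]
 [0.57611055 0.15556121]]
```

View pics/crop1.png

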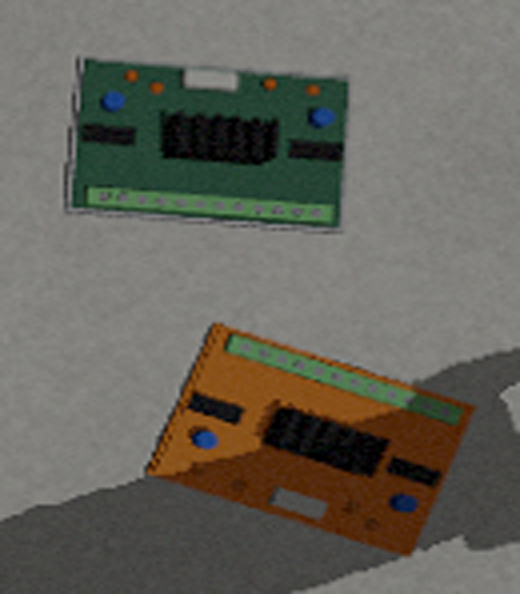

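The crop confirms the choice: a green board with a black heat sink and its light green strip at the bottom, which is the robot side (-x). The orange board below it is the look-alike. I'm moving over the carrier now.

Emit:
{"method": "carry_out", "body": {
  "series": "0.031 0.044 0 7.6;0.031 0.044 0 7.6;0.031 0.044 0 7.6;0.031 0.044 0 7.6;0.031 0.044 0 7.6;0.031 0.044 0 7.6;0.031 0.044 0 7.6;0.031 0.042 0 7.4;0 0 0 0;0 0 0 0",
  "jaw": 1
}}

```text
time: 1.75
tool_pos: [0.5347, -0.2611, 0.2453]
tcp_rot: [2.302, 2.137, -0.001]
wrist_force: [-0.5, -1.2, -0.3]
width: 0.997
grip_force: 0.0
```

```bash
python3 - <<'E'
from h import *
s=bot.read_state(); print(s["time"],s["tool_pos"],s["tcp_rot"],s["q"])
p,d=eyes.read_camera("wrist"); cv2.imwrite("pics/w1.png",p); np.save("pics/w1.npy",d)
C=cam("wrist",s); print(C[3],C[0][0,0])
print([(np.round(r["rect"]).tolist(),round(r["score"],2)) for r in spot_in("wrist","carrier")])
m=np.array([[539-55,-264-80],[539+55,-264+80]])/1000
b,g,r=[p[...,i].astype(int) for i in range(3)]
print("green",rect(C,(g-r>12)&(g-b>5),.0105))
E
```

```text
1.75 [ 0.53471118 -0.26106561  0.24533137] [ 2.30208379e+00  2.13748154e+00 -8.80894864e-04] [-4.95718807e-01  1.13892778e-01  1.78065820e+00 -6.24198067e-04
  1.24704288e+00 -4.21401766e-01]
[ 0.53959878 -0.18353459  0.37412101] 320.0562784293415
[([323.0, 163.0, 105.0, 140.0], 0.89)]
green (array([ 537.9, -262.8]), 85.75, 154.3, 104.4)
```

View pics/w1.png

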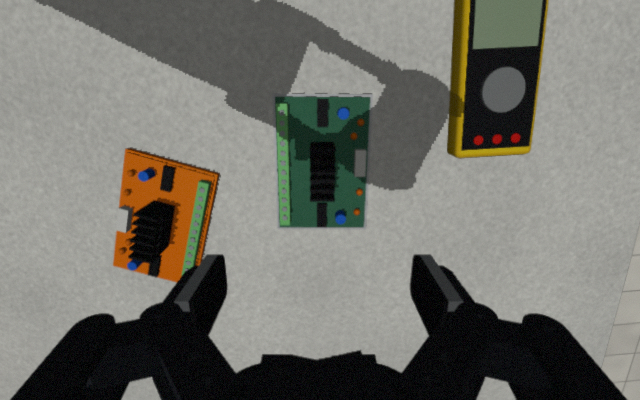

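The wrist picture shows the carrier centred at (322,162) between the jaws, and the pose agrees with the top view. I'm descending to grip.

Emit:
{"method": "carry_out", "body": {
  "series": "0.003 -0.002 -0.04 0;0 0 -0.05 0;0 0 -0.05 0;0 0 -0.04 0;0 0 -0.02 0;0 0 -0.007 0;0 0 0 0;0 0 0 0"
}}

```text
time: 2.85
tool_pos: [0.5392, -0.2639, 0.0402]
tcp_rot: [2.3, 2.135, 0.002]
wrist_force: [0.1, 0.3, 0.3]
width: 1.004
grip_force: 0.0
```

Emit:
{"method": "carry_out", "body": {
  "series": "0 0 0 0;0 0 0 0;0 0 0 0;0 0 0 0;0 0 0 0;0 0 0 0;0 0 0 0;0 0 0 0",
  "jaw": -1,
  "grip_force": 70
}}

```text
time: 3.85
tool_pos: [0.5384, -0.2633, 0.0388]
tcp_rot: [2.302, 2.136, 0.001]
wrist_force: [2.8, 1.0, 4.5]
width: 0.297
grip_force: 70.1
```

Emit:
{"method": "carry_out", "body": {
  "series": "0 0 0.005 0;0 0 0.01 0;0 0 0.03 0;0 0 0.04 0;0 0 0.03 0;-0.003 0.02 0 0;-0.003 0.045 0 0;-0.003 0.045 0 0;-0.003 0.045 0 0;-0.003 0.045 0 0;-0.003 0.045 0 0;-0.003 0.045 0 0;-0.003 0.045 0 0;-0.003 0.045 0 0;-0.002 0.045 0 0;0 0.02 0 0;0 0 0 0;0 0 0 0;0 0 0 0;0 0 0 0"
}}

```text
time: 6.35
tool_pos: [0.5088, 0.181, 0.1532]
tcp_rot: [2.304, 2.136, -0.0]
wrist_force: [0.2, -0.4, -4.5]
width: 0.292
grip_force: 69.7
```

```bash
python3 - <<'E'
from h import *
s=bot.read_state(); print(s["time"],s["tool_pos"],s["tcp_rot"],s["wrist_force"],s["torque"])
p,d=eyes.read_camera("top"); cv2.imwrite("pics/t2.png",p)
q,d=eyes.read_camera("side"); cv2.imwrite("pics/s2.png",q)
w,d=eyes.read_camera("wrist"); cv2.imwrite("pics/w2.png",w)
cv2.imwrite("pics/c2.png",np.hstack([cv2.resize(w,None,fx=.62,fy=.62),cv2.resize(q,None,fx=.62,fy=.62)]))
E
```

```text
6.35 [0.50884983 0.1810017  0.15322687] [ 2.30400085e+00  2.13566313e+00 -3.64625060e-04] [ 0.15860819 -0.3921469  -4.47863588] [-0.01376634  0.02061627 -0.01254614]
```

View pics/c2.png

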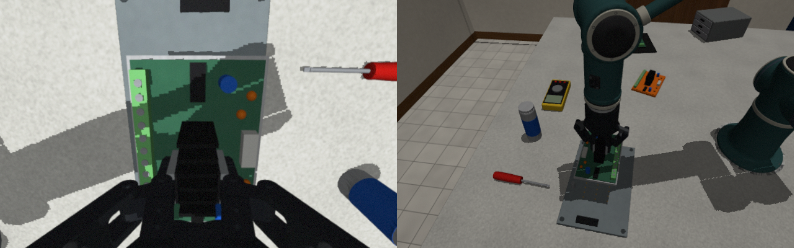

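```bash
python3 - <<'E'
from h import *
p=cv2.imread("pics/top0.png"); C=cam("top")
f=cv2.GaussianBlur(p,(3,3),0).astype(int); m=np.zeros(p.shape[:2],bool)
m[165:285,145:300]=((f[...,0]-f[...,2]>1)|(f.max(2)<60))[165:285,145:300]
m=cv2.morphologyEx(m.astype(np.uint8),cv2.MORPH_CLOSE,np.ones((7,7))); m=cv2.morphologyEx(m,cv2.MORPH_OPEN,np.ones((9,9)))
print(rect(C,m,.012))
# carrier held: wrist view, plane height tcp-0.0388+0.0105
s=bot.read_state(); w=cv2.imread("pics/w2.png"); C=cam("wrist",s); b,g,r=[w[...,i].astype(int) for i in range(3)]
print("carrier held",rect(C,(g-r>12)&(g-b>5),s["tool_pos"][2]-.028))
# fixture edge lines & blank seen in wrist view
bk=(w.max(2)<60)[:40]; v,u=np.nonzero(bk); print(u.min(),u.max(),v.min(),v.max())
E
```

```text
(array([505.3, 197.8]), 86.17, 289.9, 189.9)
carrier held (array([509. , 202.9]), 85.73, 111.2, 105.4)
291 369 0 19
```

Fixture centre is (0.5053, 0.1978) with yaw -3.8°, and the carrier is held at yaw -4.25°. I'm trimming +0.4° and lowering to about 4 mm above the fixture.

Emit:
{"method": "carry_out", "body": {
  "series": "0 0.001 -0.02 0.4;0 0 -0.03 0;0 0 -0.025 0;0 0 -0.015 0;0 0 -0.006 0;0 0 -0.003 0;0 0 0 0;0 0 0 0;0 0 0 0"
}}

```text
time: 7.62
tool_pos: [0.5092, 0.1831, 0.0549]
tcp_rot: [2.294, 2.145, 0.002]
wrist_force: [0.2, -0.1, -5.3]
width: 0.294
grip_force: 69.5
```

Emit:
{"method": "carry_out", "body": {
  "series": "0 0 -0.001 0;0 0 -0.001 0;0 0 0 0;0 0 0 0"
}}

```text
time: 8.12
tool_pos: [0.5087, 0.1829, 0.0522]
tcp_rot: [-2.295, -2.145, 0.0]
wrist_force: [-0.8, -0.1, -5.5]
width: 0.295
grip_force: 69.5
```

Emit:
{"method": "carry_out", "body": {
  "series": "0 0 -0.0005 0;0 0 -0.0005 0;0 0 0 0;0 0 0 0"
}}

```text
time: 8.62
tool_pos: [0.5088, 0.1829, 0.0513]
tcp_rot: [-2.295, -2.145, 0.0]
wrist_force: [-0.3, -0.6, -4.1]
width: 0.292
grip_force: 69.5
```

Emit:
{"method": "carry_out", "body": {
  "series": "0 0 -0.0005 0;0 0 0 0;0 0 0 0"
}}

```text
time: 9.0
tool_pos: [0.5088, 0.183, 0.0508]
tcp_rot: [2.295, 2.145, 0.0]
wrist_force: [0.7, -0.2, -4.3]
width: 0.293
grip_force: 69.7
```

Emit:
{"method": "carry_out", "body": {
  "series": "0 0 -0.0005 0;0 0 0 0;0 0 0 0"
}}

```text
time: 9.38
tool_pos: [0.5088, 0.183, 0.0508]
tcp_rot: [2.295, 2.145, 0.0]
wrist_force: [-3.0, -1.3, 2.2]
width: 0.297
grip_force: 70.6
```

Emit:
{"method": "carry_out", "body": {
  "series": "0 0 -0.0005 0;0 0 0 0;0 0 0 0"
}}

```text
time: 9.75
tool_pos: [0.5088, 0.183, 0.0508]
tcp_rot: [-2.295, -2.145, 0.0]
wrist_force: [-4.7, -1.5, 6.4]
width: 0.291
grip_force: 71.3
```

Contact is felt at fz +6. I'm easing off slightly and moving toward the dowels, along fixture +x.

Emit:
{"method": "carry_out", "body": {
  "series": "0 0 0.0004 0;0.002 -0.0001 0 0;0.002 -0.0002 0 0;0.002 -0.0001 0 0;0.001 -0.0001 0 0;0 0 0 0;0 0 0 0"
}}

```text
time: 10.62
tool_pos: [0.5137, 0.1829, 0.0509]
tcp_rot: [-2.293, -2.143, 0.005]
wrist_force: [-13.5, 1.8, 13.0]
width: 0.293
grip_force: 72.1
```

Emit:
{"method": "carry_out", "body": {
  "series": "0.0005 0 0 0;0.0005 -0.0001 0 0;0 0 0 0;0 0 0 0"
}}

```text
time: 11.12
tool_pos: [0.5138, 0.1829, 0.0509]
tcp_rot: [-2.292, -2.142, 0.007]
wrist_force: [-15.5, 0.8, 15.4]
width: 0.291
grip_force: 72.7
```

Force is rising sooner than expected, together with fz, so this is probably friction. I'm unloading the downward press.

Emit:
{"method": "carry_out", "body": {
  "series": "0 0 0.0005 0;0 0 0.0005 0;0 0 0 0;0 0 0 0"
}}

```text
time: 11.62
tool_pos: [0.5169, 0.1824, 0.0508]
tcp_rot: [-2.295, -2.145, -0.0]
wrist_force: [-0.8, 0.5, -3.4]
width: 0.296
grip_force: 70.1
```

```bash
python3 - <<'E'
from h import *
s=bot.read_state(); print(s["tool_pos"],s["tcp_rot"],s["wrist_force"],s["torque"])
p,d=eyes.read_camera("top"); q,d=eyes.read_camera("side")
cv2.imwrite("pics/t3.png",p);cv2.imwrite("pics/s3.png",q)
cv2.imwrite("pics/c3.png",np.vstack([cv2.resize(p[170:270,150:300],(750,300),interpolation=cv2.INTER_CUBIC),cv2.resize(q[215:335,230:430],(750,300),interpolation=cv2.INTER_CUBIC)]))
E
```

```text
[0.51686383 0.18238574 0.05082348] [-2.29501494e+00 -2.14528223e+00 -1.18712360e-04] [-0.78482575  0.50459551 -3.44173085] [0.09578695 0.10597395 0.03577948]
```

View pics/c3.png

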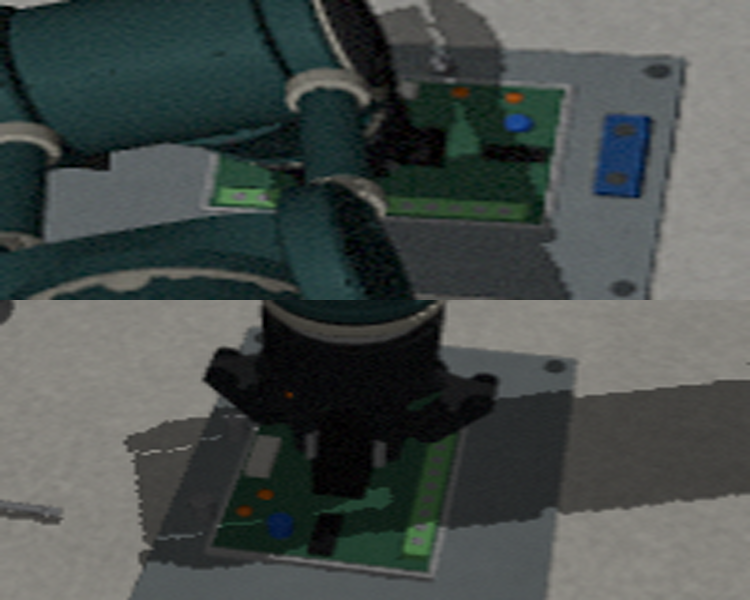

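It was friction: the carrier jumped free to x=0.5169, about 2.4 mm short of the dowels. I'm continuing in small steps with the load light.

Emit:
{"method": "carry_out", "body": {
  "series": "0.0005 0 0 0;0.0005 0 0 0;0.0005 -0.0001 0 0;0 0 0 0;0 0 0 0"
}}

```text
time: 12.35
tool_pos: [0.5183, 0.1822, 0.0512]
tcp_rot: [2.295, 2.145, 0.0]
wrist_force: [0.1, 0.5, -4.7]
width: 0.293
grip_force: 69.7
```

Emit:
{"method": "carry_out", "body": {
  "series": "0.0005 0 0 0;0.0005 0 0 0;0 0 0 0;0 0 0 0"
}}

```text
time: 12.85
tool_pos: [0.519, 0.1822, 0.0511]
tcp_rot: [-2.295, -2.145, 0.001]
wrist_force: [-1.5, -0.2, -3.5]
width: 0.291
grip_force: 69.8
```

Emit:
{"method": "carry_out", "body": {
  "series": "0.0005 0 0 0;0.0005 0 0 0;0 0 0 0;0 0 0 0"
}}

```text
time: 13.35
tool_pos: [0.5191, 0.1822, 0.051]
tcp_rot: [-2.294, -2.145, 0.003]
wrist_force: [-4.9, 0.2, -0.8]
width: 0.294
grip_force: 70.3
```

```bash
python3 -c "
from h import *
s=bot.read_state(); print(s['tool_pos'],s['tcp_rot'],s['wrist_force'],s['torque'])"
```

```text
[0.5191331  0.18218011 0.05096937] [-2.29391912 -2.14451463  0.00310314] [-4.8505299   0.18590516 -0.82183326] [0.11290793 0.75681077 0.12400249]
```

Contact is felt at x=0.519. I'm building up the press, lifting slightly to keep friction down.

Emit:
{"method": "carry_out", "body": {
  "series": "0.0005 0 0 0;0.0005 0 0.0002 0;0.0005 0 0 0;0.0005 0 0.0002 0;0 0 0 0;0 0 0 0"
}}

```text
time: 14.1
tool_pos: [0.5194, 0.1822, 0.0511]
tcp_rot: [-2.292, -2.143, 0.008]
wrist_force: [-9.2, 0.1, 2.2]
width: 0.293
grip_force: 70.8
```

```bash
python3 -c "
from h import *
s=bot.read_state(); print(s['tool_pos'],s['tcp_rot'],s['wrist_force'],s['torque'])"
```

```text
[0.51936554 0.18219013 0.05112572] [-2.29233157 -2.14285691  0.00763355] [-9.2084404   0.11008891  2.22717876] [0.18741756 1.50444391 0.13840004]
```

Emit:
{"method": "carry_out", "body": {
  "series": "0.0005 0 0.0002 0;0.0005 0 0 0;0.0005 0 0.0002 0;0.0005 0 0 0;0.0005 0 0.0002 0;0 0 0 0;0 0 0 0;0 0 0 0;0 0 0 0"
}}

```text
time: 15.22
tool_pos: [0.5196, 0.1821, 0.0514]
tcp_rot: [-2.29, -2.141, 0.014]
wrist_force: [-14.6, 1.0, 5.7]
width: 0.292
grip_force: 71.4
```

```bash
python3 -c "
from h import *
s=bot.read_state(); print(s['tool_pos'],s['tcp_rot'],s['wrist_force'],s['torque'])"
```

```text
[0.51959663 0.18211766 0.05135308] [-2.29038907 -2.14070299  0.01357994] [-14.6040559    1.00247916   5.69870344] [0.31744795 2.42640995 0.16796155]
```

Emit:
{"method": "carry_out", "body": {
  "series": "0.0005 0 0.0003 0.2;0.0005 0 0.0003 0;0 0 0 0;0 0 0 0;0 0 0 0;0 0 0 0;0 0 0 0;0 0 0 0;0 0 0 0"
}}

```text
time: 16.35
tool_pos: [0.5197, 0.182, 0.0515]
tcp_rot: [-2.286, -2.143, 0.016]
wrist_force: [-15.7, 1.6, 5.8]
width: 0.291
grip_force: 71.1
```

```bash
python3 -c "
from h import *
s=bot.read_state(); print(s['tool_pos'],s['tcp_rot'],s['wrist_force'],s['torque'])"
```

```text
[0.51972563 0.18201649 0.05147217] [-2.28635746 -2.14334333  0.01584006] [-15.69632942   1.60961009   5.84295652] [ 0.26615575  2.5463827  -0.01297666]
```

Torque about z is now about zero, so both dowels bear equally, and the press was held. I'm easing to a light press before sliding along the dowels.

Emit:
{"method": "carry_out", "body": {
  "series": "-0.0005 0 0 0;-0.0005 0 0 0;-0.0005 0 -0.0002 0;-0.0005 0 -0.0002 0;-0.0005 0 0 0;0 0 0 0;0 0 0 0"
}}

```text
time: 17.23
tool_pos: [0.5195, 0.182, 0.0513]
tcp_rot: [-2.288, -2.146, 0.01]
wrist_force: [-10.2, 1.5, 0.8]
width: 0.293
grip_force: 70.4
```

```bash
python3 -c "
from h import *
s=bot.read_state(); print(s['tool_pos'],s['tcp_rot'],s['wrist_force'],s['torque'])"
```

```text
[0.51950576 0.18203274 0.05129003] [-2.28834788 -2.14556841  0.00990149] [-10.16875073   1.47723067   0.79823513] [0.17988747 1.71027464 0.04345072]
```

Emit:
{"method": "carry_out", "body": {
  "series": "-0.0005 0 0 0;-0.0005 0 0 0;0 -0.0015 0 0;-0.0002 -0.0015 0 0;-0.0001 -0.0015 0 0;-0.0001 -0.0015 0 0;-0.0001 -0.0015 0 0;-0.0001 -0.0015 0 0;0 0 0 0;0 0 0 0"
}}

```text
time: 18.48
tool_pos: [0.519, 0.1746, 0.0515]
tcp_rot: [-2.288, -2.146, 0.004]
wrist_force: [-7.5, 5.6, -2.9]
width: 0.292
grip_force: 70.1
```

```bash
python3 -c "
from h import *
s=bot.read_state(); print(s['tool_pos'],s['tcp_rot'],s['wrist_force'],s['torque'])"
```

```text
[0.5189545  0.17456907 0.05147009] [-2.28810646 -2.14554334  0.00429625] [-7.45131739  5.6275696  -2.93432392] [1.15498951 1.41724361 0.2297793 ]
```

Emit:
{"method": "carry_out", "body": {
  "series": "-0.0001 -0.0015 0 0;-0.0001 -0.0015 0 0;-0.0001 -0.0015 0 0;-0.0001 -0.0015 0 0;-0.0001 -0.0015 0 0;-0.0001 -0.0015 0 0;0 0 0 0;0 0 0 0"
}}

```text
time: 19.48
tool_pos: [0.5183, 0.1655, 0.0514]
tcp_rot: [-2.288, -2.146, 0.005]
wrist_force: [-8.6, 5.9, -2.5]
width: 0.294
grip_force: 70.1
```

```bash
python3 -c "
from h import *
s=bot.read_state(); print(s['tool_pos'],s['tcp_rot'],s['wrist_force'],s['torque'])"
```

```text
[0.51831158 0.16550918 0.05144137] [-2.28789797 -2.14583631  0.00456014] [-8.56833466  5.90405863 -2.5493521 ] [1.15752467 1.40166174 0.28722599]
```

Emit:
{"method": "carry_out", "body": {
  "series": "0 -0.0005 0 0;-0.0001 -0.0005 0 0;0 -0.0005 0 0;0 -0.0005 0 0;-0.0001 -0.0005 0 0;0 0 0 0;0 0 0 0"
}}

```text
time: 20.35
tool_pos: [0.5182, 0.1632, 0.0514]
tcp_rot: [-2.288, -2.146, 0.004]
wrist_force: [-7.0, 7.1, -2.9]
width: 0.29
grip_force: 70.1
```

Emit:
{"method": "carry_out", "body": {
  "series": "0 -0.0005 0 0;0 -0.0005 0 0;0 0 0 0;0 0 0 0"
}}

```text
time: 20.85
tool_pos: [0.5182, 0.163, 0.0515]
tcp_rot: [-2.287, -2.145, 0.003]
wrist_force: [-9.1, 9.2, -3.0]
width: 0.297
grip_force: 70.0
```

The end stop is felt at y=0.163. I'm building the press and holding.

Emit:
{"method": "carry_out", "body": {
  "series": "0 -0.0005 0 0;0 -0.0005 0 0;0 -0.0005 0 0;0 -0.0005 0 0;0 -0.0005 0 0;0 0 0 0;0 0 0 0;0 0 0 0"
}}

```text
time: 21.85
tool_pos: [0.5182, 0.1627, 0.0518]
tcp_rot: [-2.287, -2.142, -0.002]
wrist_force: [-8.0, 18.7, -3.6]
width: 0.296
grip_force: 70.0
```

```bash
python3 -c "
from h import *
s=bot.read_state(); print(s['tool_pos'],s['tcp_rot'],s['wrist_force'],s['torque'])"
```

```text
[0.51824334 0.16273632 0.05181198] [-2.28675987e+00 -2.14214178e+00 -1.82133936e-03] [-7.98155647 18.69717435 -3.60268431] [2.99154144 1.71078969 0.34581179]
```

Emit:
{"method": "carry_out", "body": {
  "series": "0 0 -0.0003 0.2;0 0 -0.0003 0;0 0 0 0;0 0 0 0;0 0 0 0;0 0 0 0;0 0 0 0;0 0 0 0"
}}

```text
time: 22.85
tool_pos: [0.5182, 0.1628, 0.0517]
tcp_rot: [-2.284, -2.145, -0.002]
wrist_force: [-10.2, 19.3, -0.3]
width: 0.294
grip_force: 70.8
```

```bash
python3 -c "
from h import *
s=bot.read_state(); print(s['tool_pos'],s['tcp_rot'],s['wrist_force'],s['torque'])"
```

```text
[0.51823423 0.16276616 0.05170836] [-2.28370823e+00 -2.14503928e+00 -1.81515337e-03] [-10.24741656  19.27546632  -0.25946714] [2.86313905 1.87005492 0.11599143]
```

The press on the stop has been held. I'm easing off to a light residual toward dowels and stop, letting the carrier settle flat before release.

Emit:
{"method": "carry_out", "body": {
  "series": "0 0.0005 0 0;0 0.0005 0 0;-0.0003 0.0005 0 0;-0.0003 0.0005 -0.0002 0;-0.0003 0.0005 -0.0002 0;0 0 -0.0002 0;0 0 0 0;0 0 0 0"
}}

```text
time: 23.85
tool_pos: [0.5181, 0.163, 0.0514]
tcp_rot: [-2.285, -2.148, 0.001]
wrist_force: [-9.3, 8.1, 1.5]
width: 0.295
grip_force: 70.9
```

```bash
python3 -c "
from h import *
s=bot.read_state(); print(s['tool_pos'],s['tcp_rot'],s['wrist_force'],s['torque'])"
```

```text
[0.51813772 0.16298683 0.05142807] [-2.28533139e+00 -2.14832895e+00  5.69865368e-04] [-9.27424956  8.0660837   1.4638629 ] [1.48159904 1.52366212 0.09738813]
```

Emit:
{"method": "carry_out", "body": {
  "series": "-0.0004 0.0005 -0.0002 0;-0.0004 0.0005 -0.0002 0;0 0 0 0;0 0 0 0"
}}

```text
time: 24.35
tool_pos: [0.518, 0.1631, 0.0512]
tcp_rot: [-2.286, -2.15, 0.0]
wrist_force: [-7.0, 4.4, 2.2]
width: 0.295
grip_force: 70.9
```

Emit:
{"method": "carry_out", "body": {
  "series": "0 0 0 0;0 0 0 0;0 0 0 0;0 0 0 0;0 0 0 0;0 0 0 0",
  "jaw": 0.3
}}

```text
time: 25.1
tool_pos: [0.5192, 0.1617, 0.0507]
tcp_rot: [-2.288, -2.153, 0.0]
wrist_force: [0.7, -0.4, -0.2]
width: 0.653
grip_force: 0.0
```

```bash
python3 -c "
from h import *
s=bot.read_state(); print(s['tool_pos'],s['tcp_rot'],s['wrist_force'],s['torque'])"
```

```text
[0.5191618  0.16168752 0.05072962] [-2.28757811e+00 -2.15326752e+00  9.87067028e-05] [ 0.73144254 -0.42229424 -0.15776074] [ 0.00689859 -0.03378931  0.00836016]
```

Emit:
{"method": "carry_out", "body": {
  "series": "0 0 0.005 0;0 0 0.015 0;0 0 0.03 0;0 0 0.04 0;0 0 0.05 0;0 0 0.05 0;0 -0.04 0 0;-0.01 -0.05 0 0;-0.01 -0.05 0 0;-0.01 -0.05 0 0;-0.01 -0.05 0 0;-0.01 -0.05 0 0;-0.01 -0.05 0 0;0 -0.04 0 0;0 0 0 0;0 0 0 0"
}}

```text
time: 27.1
tool_pos: [0.4591, -0.2179, 0.2414]
tcp_rot: [2.288, 2.153, 0.001]
wrist_force: [-0.2, -0.3, 0.1]
width: 0.648
grip_force: 0.0
```

```bash
python3 - <<'E'
from h import *
s=bot.read_state(); print(s["time"],s["tool_pos"])
p,d=eyes.read_camera("top"); q,_=eyes.read_camera("side"); C=cam("top"); b,g,r=[p[...,i].astype(int) for i in range(3)]
m=np.zeros(p.shape[:2],bool); m[165:285,145:300]=((g-r>12)&(g-b>5))[165:285,145:300]
c,a,w,h=rect(C,m,.0225); print("carrier",c,a,w,h)
cs=np.radians(-3.9); f=np.array([[np.cos(cs),np.sin(cs)],[-np.sin(cs),np.cos(cs)]])@(c-[505.3,197.8]); print("in fixture (expect 15,-35)",f)
cv2.imwrite("pics/c4.png",np.vstack([cv2.resize(p[170:275,150:300],(700,300),interpolation=cv2.INTER_CUBIC),cv2.resize(q[215:335,230:430],(700,300),interpolation=cv2.INTER_CUBIC)]))
E
```

```text
27.1 [ 0.45914395 -0.21789366  0.24144309]
carrier [517.8 162.6] 86.5 154.4 103.4
in fixture (expect 15,-35) [ 14.86519172 -34.26829548]
```

View pics/c4.png

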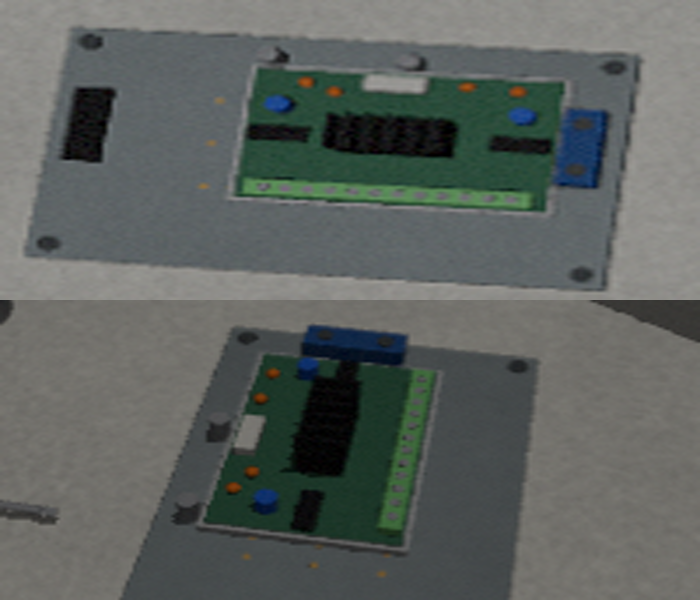

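The crop shows the carrier lying against both dowels and the stop, at about (15,-34) mm in the fixture. Its measured yaw of -3.5° against about -3.9° for the fixture leaves a possible sub-millimetre gap. To be sure, I'll press once more with closed fingers at mid-edge, which leaves the carrier free to turn square, first to the dowels and then to the stop.

Emit:
{"method": "carry_out", "body": {
  "series": "-0.003 0.02 0 0;-0.003 0.05 0 0;-0.003 0.05 0 0;-0.003 0.05 0 0;-0.003 0.05 0 0;-0.003 0.05 0 -0.2;-0.002 0.05 0 -0.2;-0.002 0.045 0 0;0 0.02 0 0;0 0 -0.05 0;0 0 -0.06 0;0 0 -0.05 0;0 0 -0.03 0;0 0 -0.01 0;0 0 -0.003 0;0 0 0 0;0 0 0 0",
  "jaw": -1,
  "grip_force": 20
}}

```text
time: 29.32
tool_pos: [0.4384, 0.1672, 0.0393]
tcp_rot: [2.294, 2.145, 0.004]
wrist_force: [-0.2, 0.5, 0.6]
width: 0.003
grip_force: 0.0
```

```bash
python3 - <<'E'
from h import *
s=bot.read_state(); print(s["time"],s["tool_pos"],s["wrist_force"],s["width"])
q,_=eyes.read_camera("side"); w,_=eyes.read_camera("wrist")
cv2.imwrite("pics/c5.png",np.hstack([cv2.resize(q[200:340,240:420],(400,310),interpolation=cv2.INTER_CUBIC),cv2.resize(w,(400,310))]))
E
```

```text
29.325 [0.4384436  0.16722751 0.03928022] [-0.24210802  0.4637871   0.63281714] 0.003020583942021056
```

View pics/c5.png

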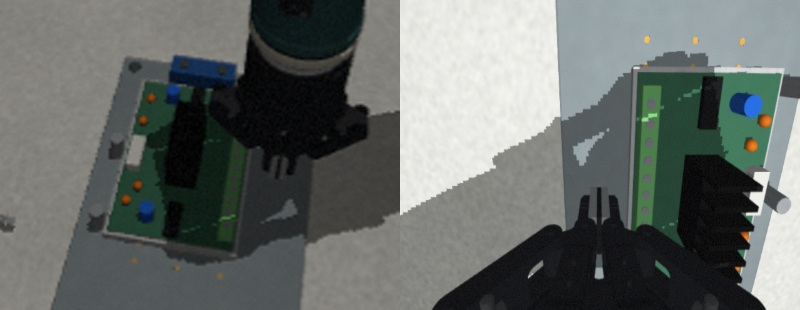

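Side and wrist views show the closed fingers on the plate beside the -x edge, with the wide knuckles spread toward the board. I'll turn 90° so the slim side faces the edge.

Emit:
{"method": "carry_out", "body": {
  "series": "0 0 0 10;0 0 0 10;0 0 0 10;0 0 0 10;0 0 0 10;0 0 0 10;0 0 0 10;0 0 0 10;0 0 0 10;0 -0.002 -0.004 0;0 -0.002 -0.002 0;0 0 -0.002 0;0 0 -0.001 0;0 0 0 0;0 0 0 0"
}}

```text
time: 31.3
tool_pos: [0.4372, 0.1628, 0.0288]
tcp_rot: [0.106, 3.14, 0.0]
wrist_force: [-0.9, -0.6, 0.5]
width: -0.003
grip_force: 0.0
```

Emit:
{"method": "carry_out", "body": {
  "series": "0.002 -0.0001 0 0;0.002 -0.0001 0 0;0.002 -0.0002 0 0;0.002 -0.0001 0 0;0.001 -0.0001 0 0;0 0 0 0;0 0 0 0"
}}

```text
time: 32.17
tool_pos: [0.4461, 0.1621, 0.0287]
tcp_rot: [-0.106, -3.14, 0.0]
wrist_force: [-0.3, 0.5, 0.8]
width: -0.002
grip_force: 0.0
```

Emit:
{"method": "carry_out", "body": {
  "series": "0 0.0025 0 0;0 0.002 0 0;0.001 0 0 0;0.001 0 0 0;0.001 0 0 0;0.001 0 0 0;0 0 0 0;0 0 0 0"
}}

```text
time: 33.17
tool_pos: [0.4501, 0.1666, 0.0287]
tcp_rot: [-0.106, -3.14, 0.0]
wrist_force: [-0.8, 0.7, -0.1]
width: -0.003
grip_force: 0.0
```

Emit:
{"method": "carry_out", "body": {
  "series": "0.0005 0 0 0;0.0005 0 0 0;0.0005 0 0 0;0.0005 0 0 0;0 0 0 0;0 0 0 0"
}}

```text
time: 33.92
tool_pos: [0.4519, 0.1666, 0.0287]
tcp_rot: [-0.106, -3.139, 0.0]
wrist_force: [-0.7, 0.7, 2.0]
width: 0.003
grip_force: 0.9
```

Emit:
{"method": "carry_out", "body": {
  "series": "0.0005 0 0 0;0.0005 0 0 0;0 0 0 0;0 0 0 0"
}}

```text
time: 34.42
tool_pos: [0.452, 0.1666, 0.0286]
tcp_rot: [-0.106, -3.137, 0.001]
wrist_force: [-5.3, -0.1, 4.3]
width: -0.001
grip_force: 2.8
```

Emit:
{"method": "carry_out", "body": {
  "series": "0.0005 0 0 0;0.0005 0 0 0;0 0 0 0;0 0 0 0"
}}

```text
time: 34.92
tool_pos: [0.452, 0.1666, 0.0285]
tcp_rot: [-0.106, -3.135, 0.001]
wrist_force: [-7.1, 1.6, 6.9]
width: 0.002
grip_force: 4.0
```

Emit:
{"method": "carry_out", "body": {
  "series": "0.0005 0 0.0002 0;0.0005 0 0.0002 0;0.0005 0 0.0002 0;0.0005 0 0 0;0 0 0 0;0 0 0 0;0 0 0 0;0 0 0 0;0 0 0 0;0 0 0 0"
}}

```text
time: 36.17
tool_pos: [0.4522, 0.1666, 0.0285]
tcp_rot: [-0.106, -3.132, 0.002]
wrist_force: [-11.3, 3.4, 8.6]
width: 0.001
grip_force: 5.9
```

```bash
python3 -c "
from h import *
s=bot.read_state(); print(s['time'],s['tool_pos'],s['tcp_rot'],s['wrist_force'],s['torque'])"
```

```text
36.175 [0.45215883 0.16656215 0.02850262] [-1.06412363e-01 -3.13159655e+00  1.53400688e-03] [-11.31058617   3.4171581    8.56652137] [ 0.43045745  1.85439873 -0.01635734]
```

The dowel press of about 11 N was held with no torque imbalance. Now I'll back off and go to the +y end for the stop press.

Emit:
{"method": "carry_out", "body": {
  "series": "-0.001 0 0 0;-0.002 0 0 0;-0.006 0 0 0;-0.01 0.001 0 0;0 0 0.03 0;0 0 0.05 -10;0 0 0.04 -10;0.022 0.025 0 -10;0.022 0.026 0 -10;0.022 0.026 0 -10;0.022 0.025 0 -10;0 0 0 -10;0 0 0 -10;0 0 0 -10;0 0 0 0;0 0 0 0"
}}

```text
time: 38.17
tool_pos: [0.5251, 0.2696, 0.1494]
tcp_rot: [2.292, 2.149, 0.0]
wrist_force: [0.5, -0.2, 0.1]
width: 0.0
grip_force: 0.0
```

```bash
python3 - <<'E'
from h import *
s=bot.read_state(); print(s['time'],s['tool_pos'],s['tcp_rot'])
w,_=eyes.read_camera("wrist"); cv2.imwrite("pics/w6.png",w)
E
```

```text
38.175 [0.52507015 0.26960514 0.14943282] [2.29188196e+00 2.14850089e+00 3.50698742e-04]
```

Emit:
{"method": "carry_out", "body": {
  "series": "0 0 -0.04 0;0 0 -0.04 0;0 0 -0.025 0;0 0 -0.01 0;0 0 -0.0035 0;0 0 -0.002 0;0 0 0 0;0 0 0 0;-0.0002 -0.003 0 0;-0.0002 -0.003 0 0;-0.0002 -0.003 0 0;-0.0001 -0.002 0 0;0 0 0 0;0 0 0 0"
}}

```text
time: 39.98
tool_pos: [0.5245, 0.2587, 0.0289]
tcp_rot: [2.295, 2.145, 0.0]
wrist_force: [-0.4, -0.8, -0.4]
width: 0.003
grip_force: 0.0
```

Emit:
{"method": "carry_out", "body": {
  "series": "-0.0001 -0.001 0 0;0 -0.001 0 0;0 -0.0005 0 0;0 0 0 0;0 0 0 0"
}}

```text
time: 40.6
tool_pos: [0.5244, 0.2562, 0.0289]
tcp_rot: [-2.295, -2.145, -0.0]
wrist_force: [-0.2, -0.1, -0.0]
width: 0.001
grip_force: 0.0
```

Emit:
{"method": "carry_out", "body": {
  "series": "0 -0.0005 0 0;0 -0.0005 0 0;0 -0.0005 0 0;0 -0.0005 0 0;0 0 0 0;0 0 0 0"
}}

```text
time: 41.35
tool_pos: [0.5244, 0.2543, 0.0289]
tcp_rot: [-2.295, -2.145, -0.0]
wrist_force: [-0.3, 0.6, -0.5]
width: -0.001
grip_force: 0.5
```

Emit:
{"method": "carry_out", "body": {
  "series": "0 -0.0005 0 0;0 -0.0005 0 0;0 0 0 0;0 0 0 0"
}}

```text
time: 41.85
tool_pos: [0.5244, 0.2541, 0.029]
tcp_rot: [-2.295, -2.144, -0.002]
wrist_force: [1.0, 6.0, -1.1]
width: -0.002
grip_force: 2.7
```

Emit:
{"method": "carry_out", "body": {
  "series": "0 -0.0005 0 0;0 -0.0005 0 0;0 -0.0005 0 0;0 0 0 0;0 0 0 0;0 0 0 0;0 0 0 0;0 0 0 0;0 0 0 0"
}}

```text
time: 42.98
tool_pos: [0.5245, 0.2539, 0.0291]
tcp_rot: [-2.294, -2.143, -0.005]
wrist_force: [-1.2, 9.8, -2.0]
width: 0.002
grip_force: 4.9
```

Emit:
{"method": "carry_out", "body": {
  "series": "0 0.001 0 0;0 0.002 0 0;0 0.006 0 0;0 0.01 0 0;0 0 0.03 0;0 0 0.05 0;0 0 0.05 0;0 -0.05 0.03 0;0 -0.05 0 0;0 -0.06 0 0;-0.01 -0.06 0 0;-0.01 -0.06 0 0;-0.01 -0.06 0 0;-0.01 -0.06 0 0;-0.01 -0.05 0 0;0 -0.05 0 0;0 0 0 0;0 0 0 0"
}}

```text
time: 45.22
tool_pos: [0.4743, -0.2289, 0.1887]
tcp_rot: [-2.295, -2.144, -0.0]
wrist_force: [0.1, -0.6, 0.7]
width: 0.001
grip_force: 0.0
```

```bash
python3 - <<'E'
from h import *
s=bot.read_state(); print(s["time"],s["tool_pos"])
p,d=eyes.read_camera("top"); q,_=eyes.read_camera("side"); C=cam("top"); b,g,r=[p[...,i].astype(int) for i in range(3)]
m=np.zeros(p.shape[:2],bool); m[165:285,145:300]=((g-r>12)&(g-b>5))[165:285,145:300]
print("carrier",rect(C,m,.0225))
cv2.imwrite("pics/c6.png",np.vstack([cv2.resize(p[70:275,150:440],(700,300),interpolation=cv2.INTER_CUBIC),cv2.resize(q[215:335,230:430],(700,300),interpolation=cv2.INTER_CUBIC)]))
E
```

```text
45.225 [ 0.4742743  -0.22891852  0.18869647]
carrier (array([517.8, 162.6]), 86.42, 153.9, 103.4)
```

View pics/c6.png

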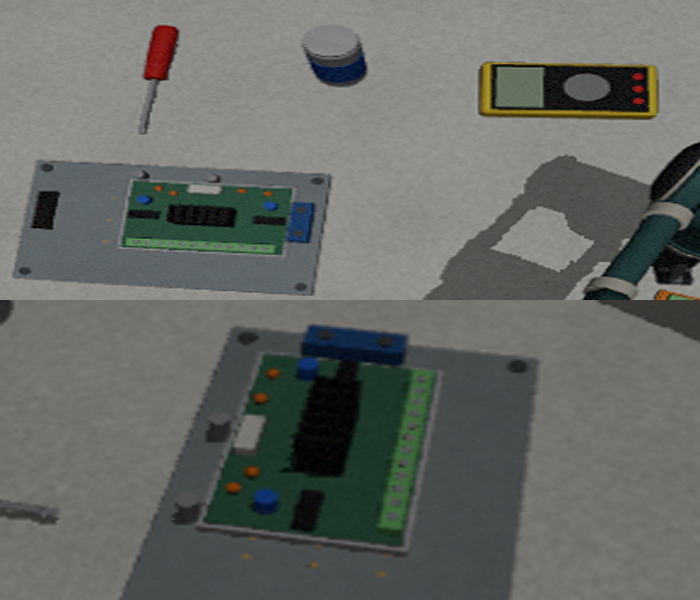

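The last crop shows the carrier flat and touching both dowels and the blue stop. The meter, can and screwdriver have not moved, and the arm is clear. I'm handing in.

```bash
python3 -c "
from workcell import bot
print(bot.finish_job())"
```

```text
the job is handed in; nothing more can be done
None
```

The carrier lies flat on the fixture and the last views show it against both dowels and the end stop, each press held and highest wrist force per axis read about 19 N; the bystanders look undisturbed, and I handed in at about 45 s.

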